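# Shuttle a sample into the bench reader and start the reading

## Task

Bring the sample bottle into the reading position: with the fingertips, push the reader's sprung shuttle by its push plate all the way in to the inner stop, then let it go so that it springs back and latches at its middle position. Once it has latched and your hand is off the reader, press the button on the start box fully down and let it come up again. Do not touch, lift or upset the sample bottle, and leave the other things on the worktop where they are.

Things in the scene. Friction and masses are not known exactly. Their poses are not given: they have to be found in the camera images.
- reader: Bench reader fixed to the worktop (mm): grey base plate 240 x 140, top 10 high. Origin on the worktop below its middle line; x = push direction of the shuttle (away from the robot, yaw within 0.3 rad), z up. On the base: two white blocks 74 tall (lamp, detector) at x -35, y +56 and -56; stop-pin bracket at x +5, y +31 to +61, knob up to 70 high; low stop block at the far end, x +82 to +102.
- push_plate (a point): Centre of the front face of the shuttle's push plate: upright dark-grey plate at the robot's end of the reader, 70 mm wide (y), 60 tall (14 to 74 above the worktop, this point 44), 10 thick; moves with the shuttle. x = push direction, into the plate; z up. Shuttle out: 150 in front of the reader's origin. The base plate (10 tall) begins 20 behind it; the air before it is free.
- shuttle (a joint): Travel in m: 0 = out, the start, held by a spring; 0.060 = fully in, at the inner stop. The spring resists with 2 N (out) to 8 N (in), plus a drag of 4 N at 0.1 m/s. Once it is pushed past 0.035 the stop pin drops; let go, it springs back in about 0.5 s and is caught by the pin at the middle position, 0.035, the bottle between lamp and detector. Pushed less, it returns to 0.
- stop_pin (a joint): Stop pin of the reader, a sprung upright steel pin with a black knob, beside the shuttle: 0 = raised, riding on the ledge; 0.006 m = dropped, so that the shuttle is caught when it comes back. It moves by itself.
- sample_mid (a point): Middle of the amber sample bottle (35 across, 70 tall, loose) that stands in the shuttle's round black pocket; the point is 35 above its foot and its z is the bottle's axis. The bottle's top is 94 above the worktop, its axis 80 behind the front face of the push plate.
- start_box: Small white start box, 70 x 90 x 37, fixed to the worktop to the left or right of the reader, with one round dark-grey button in a black housing in the middle of its top. Origin: centre of its underside; z up.
- start_top (a point): Centre of the top face of the start button (28 across); z up. The button goes straight down.
- start (a joint): Travel of the start button in m: 0 = up, 0.006 = fully down; a spring brings it up again; fully down takes 5 N.
- petri: Bystander: stack of clear round dishes, 90 across, 61 tall (mm); origin at the centre of its underside.
- beaker: Bystander: small open glass beaker, 72 across, 95 tall (mm); origin at the centre of its underside.
- buffer: Bystander: white screw-cap bottle with a blue cap, 70 across, 135 tall (mm); origin at the centre of its underside.
- pen: Bystander: dark marker pen lying flat, 139 long along its y, 13 thick (mm); origin at the centre of its underside.
- tape: Bystander: roll of white tape lying flat, 70 across, 20 tall (mm); origin at the centre of its underside.
- water: Bystander: white screw-cap bottle with a white cap, 50 across, 100 tall (mm); origin at the centre of its underside.
- lab_timer: Bystander: white lab timer leaning on its stand, 66 wide, 57 tall (mm); origin at the centre of its underside.
- sample: The same sample bottle; origin at the centre of its underside, 24 above the worktop as it stands in the pocket (floor of the pocket 24, rim of the pocket 38 above the worktop).
Mind the look-alikes: they are no part of the job. Leave any green look-alike of the start_box alone. Leave any red look-alike of the sample alone.

How it is judged (in metres and radians):
On the way, in this order (a step that is already met when the one before it is completed fails the run):
1. the shuttle is pushed all the way in (value of joint shuttle above 0.055 m), for 0.05 s.
2. let go, the shuttle has sprung back and latched at the middle position, the stop pin down and the robot off the reader (value of joint shuttle between 0.032 and 0.038 m and value of joint stop_pin above 0.0045 m and contact force between each of the arm, the fingers and reader below 0.1 N), for 0.2 s.
3. the start button is pressed down, the shuttle still latched (value of joint each of start, stop_pin above 0.0045 m and value of joint shuttle between 0.032 and 0.038 m), for 0.03 s.
At the end, for the whole second after the job is handed in: The shuttle rests latched at its middle position (travel 0.035 m, within 3 mm) with the stop pin down (over 4.5 mm), the sample bottle stands upright (within 0.15 rad) in its pocket between lamp and detector (within 7 mm), and the start button is up again (value of joint shuttle between 0.032 and 0.038 m and value of joint stop_pin above 0.0045 m and value of joint start below 0.001 m and velocity of joint shuttle between -0.005 and 0.005 m/s and x of sample_mid in the frame of reader between -0.042 and -0.028 m and y of sample_mid in the frame of reader between -0.007 and 0.007 m and angle between sample_mid's own z axis and vertical below 0.15 rad and height (world z) of sample_mid below 0.064 m); the robot touches nothing.
It fails at once if the robot touches the sample bottle (contact force between any of the arm, the fingers and sample above 0.5 N).
It fails at once if the sample bottle is lifted out of its pocket or upset (height (world z) of sample_mid above 0.07 m or angle between sample_mid's own z axis and vertical above 0.3 rad).
It fails at once if the start button is pressed before the shuttle has latched (value of joint start above 0.003 m and value of joint stop_pin below 0.0045 m).
It fails at once if a bystander is moved by more than 20 mm (distance of any of petri, beaker, buffer, pen, tape, water, lab_timer from where it was at the start of the episode above 0.02 m).
It also fails if it takes over 38 s, if anything falls off the work surface, if the arm or the gripper's body presses on something with over 40 N, if the wrist force passes 120 N, or if a joint passes its speed limit or range.

## Robot

A 6-joint arm with a two-finger parallel gripper is mounted at the origin on a cart in front of the work surface, level with it; the furniture and walls round the work are solid. World frame = base frame: x ahead of the robot, y to its left, z up, the work surface at z = 0. Lengths are in mm, angles in rad, forces in N, time in s.
With the tool pointing down it reaches from about 275 to 725 mm from the base axis. Payload 5.6 kg.
Tool frame: the origin (TCP) lies at the very end of the fingers, on their centre line; the grasp point (between the pads) lies 19 mm behind it (env.hold_point_z is the distance from the TCP to the grasp point, in mm); z points along the fingers, y is the line along which they close (so a half turn about z gives the same grasp; the last joint's range is limited). The gripper opens to 85 mm and grips with 20 to 120 N. Pads are 22 mm wide; open, the fingers measure 114 mm over their backs; the gripper's body (76 mm by 85 mm) begins 54 mm behind the grasp point. The pads swing forward as they close: fully open they stand 13 mm farther back than shut.
Start: joints at [1.499, 0.255, 0.108, 0, -1.424, -0.285], TCP at [192.075, 515.364, 231.283] pointing down, gripper open.
Joint ranges: [-2.95, 2.95], [-1.21, 1.97], [-1.09, 1.5], [-2.87, 1.71], [-2.94, -0.07], [-3.05, 3.05]. Speed limits (rad/s): [2.57, 2.57, 3.14, 3.14, 3.14, 3.14].

## Interface

Orientations are given as a rotation vector (axis times angle).
In Python, from rig import env, vision, hand_in gives the robot as it stands. The module is installed in compiled form; this text tells all that it offers.
- The arm moves only by the tool step_arm, never from a script. Its argument "series" is a list of rows, each a list of 7 numbers: the turn, a rotation vector about the tool's x, y, z in rad, then the shift along the tool's x, y, z in m, then the opening, from 0 (shut) to 1 (fully open). In form: [[rx, ry, rz, dx, dy, dz, jaw], ...]. A call has 1 to 20 rows; each row is the pose to reach, as a shift and turn from the pose commanded when the call began, along the tool's axes at that moment; what a row does not reach only later rows make up. A row lasts 1/12 s, in which the tool goes at most 41.7 mm and 7.16 degrees, less where a joint would pass 70% of its speed; a pose out of reach is approached as far as the arm can. A call with a gripper value outside its range is refused whole. The fingers move at their own pace and stop on an object; "squeeze" is the grip in N (left out, the last holds). Time passes only in rows, so rows that repeat a pose let the fingers close. It gives the time, the measured TCP pose, the force, the opening and the grip force at its end, in the units of the state.
- env.read_state(): the state, without advancing time (a new reading comes with each control period).
- vision.grab_frame(name): name is "scene" or "side" or "wrist"; returns a dict with "color" (384x512x3 uint8, red, green, blue), "depth" (384x512 float32, mm along the optical axis (not along the pixel's ray), 0 where there is no reading), "mtx" (3x3 intrinsics, pixels), "D" ([k1, k2, p1, p2, k3] as OpenCV has them; the pictures are not rectified), "world_from_camera" (4x4, takes a point from camera to world coordinates); the wrist camera has in their place "T_tool_cam" (4x4, takes a point from camera to tool coordinates, whose origin is the TCP and whose axes are the flange's). Camera axes: x right, y down, z forward; pixel columns grow to the right and rows downward; lengths in mm; the calibration is good to about 2 mm. A picture is of the moment at which its call begins: read the wrist's pose just before it.
- hand_in(): hands the job in; it is judged then, once.
The state is a dict: "time_s": time; "joints": joint angles; "qvel": joint speeds; "joint_torque": joint torques, N m; "tcp_pos": TCP position; "tool_rot": TCP orientation; "contact_force": force on the tool from outside, world axes, zero at the start; "moment": the same for the moment, N m; "opening": finger opening in mm; "gripper_force": force on a finger pad.
Only numpy, scipy, OpenCV 4.12 (cv2) and the standard library are available. Lean on these libraries where they do the work, as an engineer would, in place of code of your own. Each camera call takes 0.05 s, during which the arm holds its last target. There are 200 camera calls.

## Working session

There is one attempt and no reset: what is moved stays moved. The work goes in short steps, Python scripts to look and compute and a tool call to move; the robot and the scene stay as the last step left them, time stands still between calls to the robot, and variables do not carry over. Pictures are saved under pics/ and viewed, at most 10 in all, crops included, and the job is handed in when it is done.

Besides the shell and the picture viewer there is one more tool, called after "Request:" as a command line: name --pt "numbers of a row" for each row, then --argument value for the rest. step_arm: Moves the arm, as the interface text tells. Its arguments: {"type":"object","properties":{"series":{"type":"array"},"squeeze":{"type":"number"}},"required":["series"]}

```bash
mkdir -p pics; cat > h.py <<'E'
import numpy as np, cv2
from rig import env, vision
def pts(f):
    K,D=f["mtx"],np.array(f["D"]);h,w=f["depth"].shape
    u,v=np.meshgrid(np.arange(w),np.arange(h))
    n=cv2.undistortPoints(np.stack([u,v],-1).reshape(-1,1,2).astype(np.float32),K,D).reshape(h,w,2)
    z=f["depth"][...,None]
    c=np.concatenate([n*z,z],-1)
    T=f["world_from_camera"]
    return c@T[:3,:3].T+T[:3,3]
def ray(f,u,v):
    n=cv2.undistortPoints(np.array([[[u,v]]],np.float32),f["mtx"],np.array(f["D"])).reshape(2)
    T=f["world_from_camera"];return T[:3,3],T[:3,:3]@np.array([n[0],n[1],1.])
def onplane(f,u,v,z):
    o,d=ray(f,u,v);return o+d*(z-o[2])/d[2]
def two(f,a,g,b):
    o,d=ray(f,*a);p,e=ray(g,*b)
    s=np.linalg.lstsq(np.stack([d,-e],1),p-o,rcond=None)[0]
    A=o+d*s[0];B=p+e*s[1];return (A+B)/2,np.linalg.norm(A-B)
E
python3 - <<'E'
from h import *
import pickle
F={n:vision.grab_frame(n) for n in("scene","side")}
pickle.dump(F,open("F.pkl","wb"))
for n in F:
    cv2.imwrite(f"pics/{n}0.png",cv2.resize(F[n]["color"][...,::-1],(800,600)))
    print(n,F[n]["world_from_camera"].round(2).tolist())
s=env.read_state();print(s)
E
```

```text
scene [[0.61, -0.42, 0.67, -678.09], [-0.79, -0.32, 0.51, -808.99], [0.0, -0.85, -0.53, 1015.61], [0.0, 0.0, 0.0, 1.0]]
side [[0.95, -0.26, 0.19, 184.75], [-0.32, -0.76, 0.56, -964.32], [-0.0, -0.59, -0.81, 1602.68], [0.0, 0.0, 0.0, 1.0]]
{'time_s': 0.1, 'joints': array([ 1.49858591e+00,  2.55699725e-01,  1.07138860e-01, -4.03913503e-04,
       -1.42388767e+00, -2.84569201e-01]), 'qvel': array([-0.00044705, -0.00092316,  0.00306201,  0.00373208,  0.00016382,
        0.00066212]), 'joint_torque': array([-1.47088671e-03, -3.87603056e+01,  2.38475400e+01,  5.37795335e+00,
       -3.74700146e-03, -1.00720413e-06]), 'tcp_pos': array([191.9093693 , 514.97067728, 230.48468276]), 'tool_rot': array([ 3.09006266e+00, -5.57253252e-01, -3.48784808e-04]), 'contact_force': array([0.14890766, 0.64313095, 0.18313368]), 'moment': array([-0.03046264,  0.02594874,  0.00212185]), 'gripper_force': 0.0, 'opening': 85.28866908135063}
```

View pics/scene0.png

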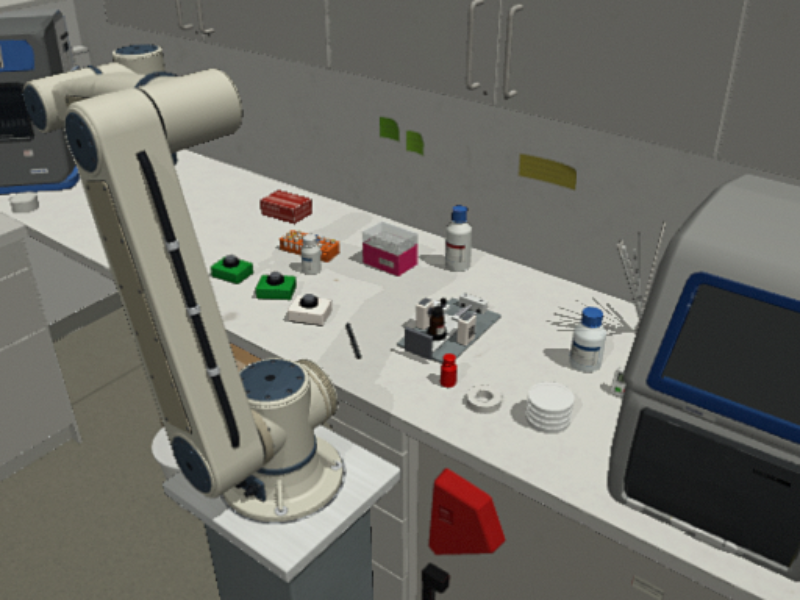

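View pics/side0.png

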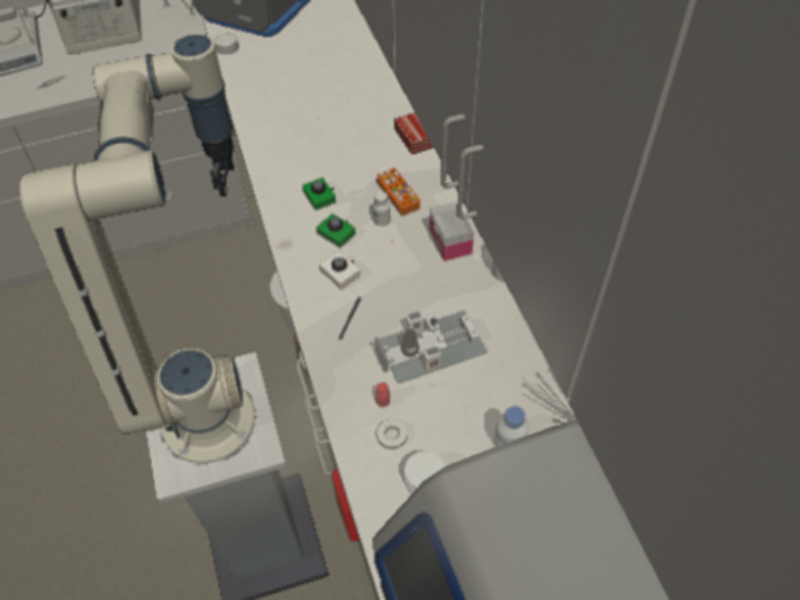

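Scene: reader at about (450,325), its dark push plate at (418,344). There are three candidates for the start box: green (232,268), green (276,286) and white (310,308). The white one fits, because the green ones are look-alikes. The amber bottle in the pocket at (437,322) is the sample, and the red one at (449,370) is the look-alike. I'll confirm these in enlarged crops and measure.

```bash
python3 - <<'E'
from h import *
import pickle
F=pickle.load(open("F.pkl","rb"))
a=F["scene"]["color"][180:240,175:325]; b=F["side"]["color"][155:250,195:320]
a=cv2.resize(a,(700,280),interpolation=cv2.INTER_CUBIC); b=cv2.resize(b,(421,320),interpolation=cv2.INTER_CUBIC)
im=np.zeros((600,700,3),np.uint8); im[:280]=a; im[280:,:421]=b
cv2.imwrite("pics/crop.png",im[...,::-1])
for n in F:
    f=F[n];P=pts(f);hsv=cv2.cvtColor(f["color"],cv2.COLOR_RGB2HSV)
    ok=(f["depth"]>0)
    # dark blobs on bench
    m=ok&(hsv[...,2]<110)&(P[...,2]>8)&(P[...,2]<130)&(P[...,0]>250)&(P[...,0]<800)&(abs(P[...,1])<450)
    k,l,st,ce=cv2.connectedComponentsWithStats(m.astype(np.uint8))
    for i in range(1,k):
        if st[i,4]>12:
            q=P[l==i];print(n,st[i].tolist(),np.percentile(q,5,axis=0).round(),np.median(q,0).round(),np.percentile(q,95,axis=0).round(), np.median(f["color"][l==i],0))
    t=ok&(P[...,0]>300)&(P[...,0]<650)&(abs(P[...,1])<300)&(abs(P[...,2])<6);print("table z",np.median(P[t][:,2]))
E
```

```text
scene [232, 153, 23, 22, 258] [689. 285.  10.] [696. 338.  35.] [704. 393.  58.] [93. 20. 44.]
scene [175, 179, 15, 12, 68] [419. 414.   9.] [433. 432.  19.] [480. 448.  29.] [12. 78. 26.]
scene [192, 188, 12, 9, 83] [395. 304.  38.] [407. 317.  48.] [423. 338.  60.] [37. 39. 38.]
scene [269, 191, 6, 4, 16] [534.  74.  70.] [544.  81.  73.] [553.  88.  76.] [86.  90.  92.5]
scene [259, 191, 28, 39, 505] [429. -15.  17.] [437.  17.  51.] [542.  58.  90.] [42. 43. 45.]
scene [292, 191, 16, 9, 65] [657.   6.   9.] [663.  39.  23.] [669.  62.  32.] [102. 103.  99.]
scene [294, 200, 8, 5, 27] [536. -38.   9.] [554. -29.  73.] [634.  32.  78.] [88. 92. 95.]
scene [372, 203, 13, 6, 61] [ 625. -304.  108.] [ 631. -288.  120.] [ 645. -270.  129.] [25. 55. 92.]
scene [300, 208, 5, 9, 28] [541. -47.  21.] [551. -46.  38.] [563. -42.  51.] [78.  76.  72.5]
scene [284, 211, 9, 9, 20] [515. -13.   8.] [541.  -3.  12.] [555.   0.  20.] [79.5 81.  78.5]
scene [364, 216, 20, 18, 122] [ 609. -309.   14.] [ 618. -275.   48.] [ 629. -257.   67.] [80. 82. 86.]
scene [225, 218, 5, 9, 15] [360. 126.   8.] 
[... 837 characters left out ...]
79.5]
side [276, 204, 4, 4, 13] [584.  48.  55.] [588.  54.  67.] [594.  60.  74.] [87. 84. 81.]
side [293, 204, 5, 7, 14] [663.  36.  11.] [666.  55.  15.] [669.  74.  30.] [99. 99. 94.]
side [255, 211, 13, 17, 154] [498.   2.  12.] [511.  14.  65.] [530.  69.  98.] [90.  85.  80.5]
side [298, 212, 4, 7, 13] [666.  -5.   9.] [667.  14.  16.] [671.  26.  33.] [102. 102.  96.]
side [241, 220, 7, 17, 46] [435. -17.  25.] [437.  -0.  48.] [444.  34.  70.] [100.  98.  93.]
side [275, 231, 6, 4, 15] [544. -50.  27.] [553. -46.  41.] [562. -43.  48.] [100.  96.  89.]
side [317, 277, 6, 6, 14] [ 618. -302.   45.] [ 620. -288.   60.] [ 624. -276.   67.] [106.5 108.  103.5]
table z 0.7725159571431277
```

View pics/crop.png

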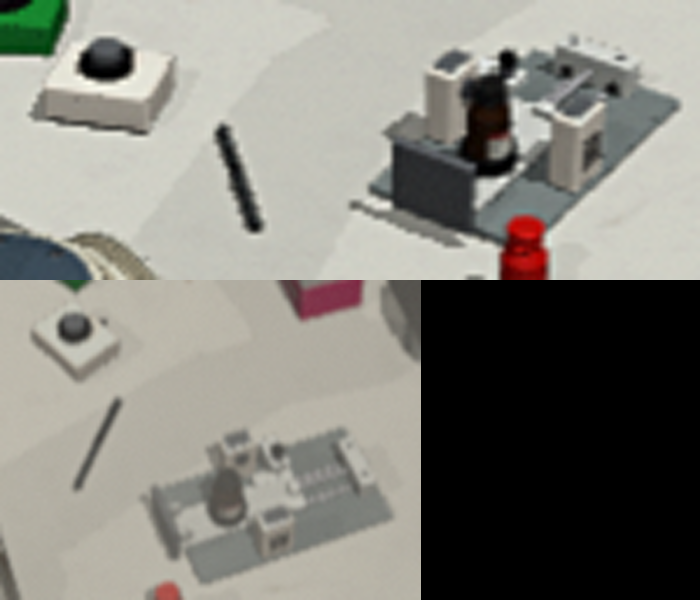

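The crops confirm it: the white box with a dark button at scene (305,300), the amber bottle behind the dark plate, and the red bottle separate. Next I'll measure the plate plane, the reader axis and the button.

```bash
python3 - <<'E'
from h import *
import pickle
F=pickle.load(open("F.pkl","rb"))
for n in F:
    f=F[n];P=pts(f);hsv=cv2.cvtColor(f["color"],cv2.COLOR_RGB2HSV)
    # reader base: points z 5..14 gray in the region
    m=(f["depth"]>0)&(P[...,2]>(4 if n=="scene" else 7))&(P[...,2]<15)&(P[...,0]>420)&(P[...,0]<720)&(P[...,1]>-110)&(P[...,1]<120)&(hsv[...,2]<165)
    k,l,st,ce=cv2.connectedComponentsWithStats(m.astype(np.uint8),connectivity=8)
    q=P[m][:,:2].astype(np.float32);print(n,"base rect",len(q),cv2.minAreaRect(q))
    # plate front
    m=(f["depth"]>0)&(P[...,2]>20)&(P[...,2]<68)&(P[...,0]>415)&(P[...,0]<458)&(abs(P[...,1])<70)
    q=P[m]
    A=np.c_[q[:,1],np.ones(len(q))];w=np.ones(len(q),bool)
    for _ in range(8):
        c=np.linalg.lstsq(A[w],q[w,0],rcond=None)[0];r=q[:,0]-A@c;w=abs(r)<max(3,1.5*np.median(abs(r)))
    print("plate x=%.3f*y+%.1f"%tuple(c),w.sum(),"y",np.percentile(q[w,1],[1,99]),"z",np.percentile(q[w,2],[1,99]))
    # white box: points z 25..45
    B=(f["depth"]>0)&(P[...,0]>340)&(P[...,0]<490)&(P[...,1]>255)&(P[...,1]<375)
    m=B&(P[...,2]>29)&(P[...,2]<43)&(hsv[...,2]>120)&(hsv[...,1]<60)
    q=P[m];print("box top rect",len(q),cv2.minAreaRect(q[:,:2].astype(np.float32)),"z",np.median(q[:,2]))
    m=B&(hsv[...,2]<105)&(P[...,2]>40)
    q=P[m];v,u=np.nonzero(m);print("button",m.sum(),"px",u.min(),u.max(),v.min(),v.max(),"zmax",np.percentile(q[:,2],[50,90,97]))
    t=q[q[:,2]>np.percentile(q[:,2],97)-6];print(" top",t.mean(0),cv2.minEnclosingCircle(t[:,:2].astype(np.float32)))
    # mid row of button value profile
    print(f["color"][v.min()-2:v.max()+3,(u.min()+u.max())//2].sum(-1)//3)
E
```

```text
scene base rect 515 ((557.9170532226562, 22.343231201171875), (260.0137939453125, 143.29248046875), 2.9555883407592773)
plate x=-0.065*y+433.6 140 y [-19.65836567  49.57211464] z [21.00777686 67.86585538]
box top rect 179 ((414.2191467285156, 322.1521911621094), (73.5222396850586, 90.19992065429688), 25.9201602935791) z 34.67501786778655
button 69 px 192 202 189 196 zmax [49.10861083 58.45017004 61.33151165]
 top [410.87538472 319.13804212  58.22432959] ((410.8718566894531, 318.787841796875), 12.91333293914795)
[207 105  87  92  89  62  44  16   3  11 120 232]
side base rect 672 ((555.8271484375, 1.2632217407226562), (281.3131408691406, 187.07034301757812), 3.0185885429382324)
plate x=-0.069*y+438.0 43 y [-18.39700524  47.54418422] z [20.65182555 66.50151523]
box top rect 186 ((420.04345703125, 320.3094787597656), (71.1917724609375, 92.42542266845703), 23.410449981689453) z 35.129178983607744
button 61 px 212 221 166 173 zmax [52.91418556 60.90555429 64.06231727]
 top [416.81274754 316.75719578  61.69520778] ((417.1018371582031, 315.5216979980469), 12.869993209838867)
[160 114  96 100 100  89  70  51  47  88 153 190]
```

```bash
python3 - <<'E'
from h import *
import pickle
F=pickle.load(open("F.pkl","rb"))
w=vision.grab_frame("wrist");print(w["T_tool_cam"].round(3).tolist())
print(two(F["scene"],(197,191),F["side"],(216.5,168.5)))
from scipy.spatial.transform import Rotation as R
s=env.read_state();r=R.from_rotvec(s["tool_rot"]).as_matrix();print(r.round(3))
print(r.T@(np.array([385,12,200])-s["tcp_pos"]))
E
```

```text
[[0.001, -0.966, -0.26, 66.343], [1.0, 0.001, 0.001, 1.081], [-0.001, -0.26, 0.966, -142.777], [0.0, 0.0, 0.0, 1.0]]
(array([420.14457292, 329.06980033,  44.18028022]), np.float64(4.403424506859671))
[[ 0.937 -0.349 -0.   ]
 [-0.349 -0.937 -0.001]
 [ 0.     0.001 -1.   ]]
[356.60863206 403.86189498  31.22351127]
```

Request:
step_arm --pt "0 0 -0.02 0.01 0.011 0.001 0" --pt "0 0 -0.05 0.03 0.034 0.003 0" --pt "0 0 -0.08 0.053 0.06 0.005 0" --pt "0 0 -0.11 0.076 0.086 0.007 0" --pt "0 0 -0.14 0.099 0.112 0.009 0" --pt "0 0 -0.17 0.122 0.138 0.011 0" --pt "0 0 -0.2 0.145 0.164 0.013 0" --pt "0 0 -0.22 0.168 0.19 0.015 0" --pt "0 0 -0.25 0.191 0.216 0.017 0" --pt "0 0 -0.28 0.214 0.242 0.019 0" --pt "0 0 -0.31 0.237 0.268 0.021 0" --pt "0 0 -0.34 0.26 0.294 0.023 0" --pt "0 0 -0.37 0.283 0.32 0.025 0" --pt "0 0 -0.39 0.306 0.346 0.027 0" --pt "0 0 -0.415 0.325 0.368 0.029 0" --pt "0 0 -0.415 0.341 0.386 0.03 0" --pt "0 0 -0.415 0.352 0.398 0.031 0" --pt "0 0 -0.415 0.357 0.404 0.031 0" --pt "0 0 -0.415 0.357 0.404 0.031 0" --pt "0 0 -0.415 0.357 0.404 0.031 0"

```text
time_s: 1.82
tcp_pos: [385.3, 12.2, 200.2]
tool_rot: [-3.14, -0.09, 0.001]
contact_force: [0.3, 0.3, 0.4]
opening: 0.1
gripper_force: 0.0
```

```bash
python3 - <<'E'
from h import *
from scipy.spatial.transform import Rotation as R
s=env.read_state();print(s["time_s"],s["tcp_pos"],s["tool_rot"],s["opening"],s["contact_force"])
f=vision.grab_frame("wrist")
T=np.eye(4);T[:3,:3]=R.from_rotvec(s["tool_rot"]).as_matrix();T[:3,3]=s["tcp_pos"]
f["world_from_camera"]=T@f["T_tool_cam"]
import pickle;pickle.dump(f,open("W1.pkl","wb"))
P=pts(f);v=f["color"].max(-1)
m=(f["depth"]>0)&(P[...,2]>66)&(P[...,2]<82)&(P[...,0]>420)&(P[...,0]<460)&(abs(P[...,1]-15)<60)
q=P[m];print("plate top",len(q),cv2.minAreaRect(q[:,:2].astype(np.float32)),np.median(q[:,2]))
cv2.imwrite("pics/w1.png",f["color"][...,::-1])
E
```

```text
1.8167 [385.31544835  12.2340063  200.1511789 ] [-3.14016010e+00 -8.98706843e-02  6.64792488e-04] 0.0804282349198538 [0.32064224 0.3484908  0.36417096]
plate top 882 ((438.4524230957031, 17.819290161132812), (9.807106971740723, 69.36573791503906), 3.3082563877105713) 73.74766377618494
```

View pics/w1.png

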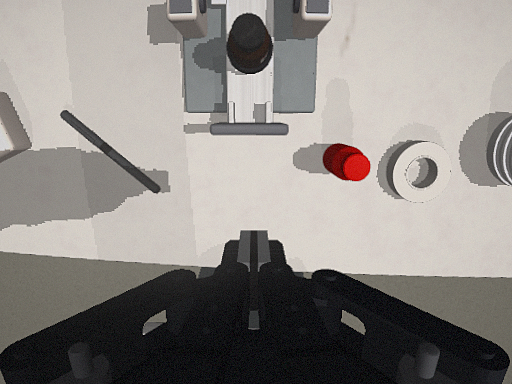

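The wrist view shows the plate edge at (249,128), the amber bottle behind it at (249,45), and the red bottle off to the right at (347,162). The plate front is at x≈433.5, centre y≈17.8, yaw 0.058, and the tool yaw matches. Next I descend in front of the plate.

Request:
step_arm --pt "0 0 0 0 -0.001 0.01 0" --pt "0 0 0 0 -0.002 0.03 0" --pt "0 0 0 0 -0.003 0.055 0" --pt "0 0 0 0 -0.003 0.08 0" --pt "0 0 0 0 -0.003 0.105 0" --pt "0 0 0 0 -0.003 0.13 0" --pt "0 0 0 0 -0.003 0.147 0" --pt "0 0 0 0 -0.003 0.155 0" --pt "0 0 0 0 -0.003 0.155 0"

```text
time_s: 2.62
tcp_pos: [384.1, 15.4, 44.1]
tool_rot: [3.139, 0.093, -0.005]
contact_force: [0.1, 0.2, 1.0]
opening: -0.0
gripper_force: 0.0
```

Request:
step_arm --pt "0 0 0 0.006 0 0 0" --pt "0 0 0 0.014 0 0 0" --pt "0 0 0 0.022 0 0 0" --pt "0 0 0 0.03 0 0 0" --pt "0 0 0 0.035 0 0 0" --pt "0 0 0 0.041 0 0 0" --pt "0 0 0 0.047 0 0 0" --pt "0 0 0 0.053 0 0 0" --pt "0 0 0 0.059 0 0 0" --pt "0 0 0 0.065 0 0 0" --pt "0 0 0 0.071 0 0 0" --pt "0 0 0 0.077 0 0 0" --pt "0 0 0 0.082 0 0 0" --pt "0 0 0 0.086 0 0 0" --pt "0 0 0 0.086 0 0 0"

```text
time_s: 3.87
tcp_pos: [469.8, 19.5, 44.8]
tool_rot: [3.139, 0.09, -0.007]
contact_force: [-6.6, 1.2, 5.4]
opening: 0.2
gripper_force: 3.2
```

Request:
step_arm --pt "0 0 0 0.003 0 0 0" --pt "0 0 0 0.006 0 0 0" --pt "0 0 0 0.009 0 0 0" --pt "0 0 0 0.011 0 0 0" --pt "0 0 0 0.013 0 0 0" --pt "0 0 0 0.013 0 0 0" --pt "0 0 0 0.013 0 0 0"

```text
time_s: 4.45
tcp_pos: [481.9, 20.1, 44.7]
tool_rot: [3.139, 0.09, -0.008]
contact_force: [-7.7, 1.2, 4.8]
opening: -0.0
gripper_force: 3.9
```

Request:
step_arm --pt "0 0 0 0.001 0 0 0" --pt "0 0 0 0.002 0 0 0" --pt "0 0 0 0.003 0 0 0" --pt "0 0 0 0.004 0 0 0" --pt "0 0 0 0.004 0 0 0"

```text
time_s: 4.87
tcp_pos: [483.0, 20.0, 44.3]
tool_rot: [3.139, 0.089, -0.017]
contact_force: [-16.3, 1.7, 13.3]
opening: -0.2
gripper_force: 8.2
```

The force doubled with almost no advance, so the shuttle is at the inner stop. Now I back off.

Request:
step_arm --pt "0 0 0 -0.008 0 0 0" --pt "0 0 0 -0.025 0 0 0" --pt "0 0 0 -0.05 0 0 0" --pt "0 0 0 -0.07 0 0 0" --pt "0 0 0 -0.085 0 0 0" --pt "0 0 0 -0.095 0 0 0" --pt "0 0 0 -0.1 0 -0.01 0" --pt "0 0 0 -0.1 0 -0.03 0" --pt "0 0 0 -0.1 0 -0.06 0" --pt "0 0 0 -0.1 0 -0.09 0" --pt "0 0 0 -0.1 0 -0.12 0" --pt "0 0 0 -0.1 0 -0.14 0" --pt "0 0 0 -0.1 0 -0.15 0" --pt "0 0 0 -0.1 0 -0.155 0" --pt "0 0 0 -0.1 0 -0.155 0"

```text
time_s: 6.12
tcp_pos: [389.1, 15.5, 201.2]
tool_rot: [-3.14, -0.091, -0.003]
contact_force: [0.2, -0.2, -0.2]
opening: 0.3
gripper_force: 0.0
```

```bash
cat >> h.py <<'E'
from scipy.spatial.transform import Rotation as R
def wrist():
    s=env.read_state();f=vision.grab_frame("wrist")
    T=np.eye(4);T[:3,:3]=R.from_rotvec(s["tool_rot"]).as_matrix();T[:3,3]=s["tcp_pos"]
    f["world_from_camera"]=T@f["T_tool_cam"];return s,f
E
python3 - <<'E'
from h import *
s,f=wrist();P=pts(f);print(s["time_s"],s["tcp_pos"],s["contact_force"])
m=(f["depth"]>0)&(P[...,2]>66)&(P[...,2]<82)&(P[...,0]>420)&(P[...,0]<485)&(abs(P[...,1]-18)<37)
q=P[m];h=np.histogram(q[:,0],np.arange(420,486,5));print(h)
print("plate top",len(q),cv2.minAreaRect(q[:,:2].astype(np.float32)),np.median(q[:,2]))
r=R.from_rotvec(s["tool_rot"]).as_matrix();print(r.T@(np.array([385,270,190])-s["tcp_pos"]))
E
```

```text
6.1167 [389.14658689  15.49842527 201.2132954 ] [ 0.2224712  -0.2259955  -0.24812274]
(array([  0,   0,   0,   0,   0,   0,   0,   0,   0, 145, 475, 355,   3]), array([420, 425, 430, 435, 440, 445, 450, 455, 460, 465, 470, 475, 480,
       485]))
plate top 978 ((474.00469970703125, 19.8898868560791), (10.248539924621582, 68.9615707397461), 3.512000322341919) 73.62833478347173
[  10.61209199 -254.3058347    11.39779181]
```

The plate moved 35.5 mm, so the shuttle is latched and the hand is clear. Next I move towards the button for a close look.

Request:
step_arm --pt "0 0 0 -0.001 -0.01 0 0" --pt "0 0 0 -0.002 -0.03 0 0" --pt "0 0 0 -0.003 -0.055 0 0" --pt "0 0 0 -0.005 -0.085 0 0" --pt "0 0 0 -0.007 -0.115 0 0" --pt "0 0 0 -0.009 -0.145 0 0" --pt "0 0 0 -0.01 -0.175 0 0" --pt "0 0 0 -0.012 -0.205 0 0" --pt "0 0 0 -0.014 -0.235 0 0" --pt "0 0 0 -0.015 -0.26 0 0" --pt "0 0 0 -0.016 -0.278 0 0" --pt "0 0 0 -0.017 -0.288 0 0" --pt "0 0 0 -0.017 -0.291 0 0" --pt "0 0 0 -0.017 -0.291 0 0" --pt "0 0 0 -0.017 -0.291 0 0"

```text
time_s: 7.42
tcp_pos: [354.4, 303.9, 199.9]
tool_rot: [3.139, 0.091, -0.001]
contact_force: [0.1, 1.1, 0.0]
opening: 0.1
gripper_force: 0.0
```

```bash
python3 - <<'E'
from h import *
s,f=wrist();P=pts(f);print(s["time_s"],s["tcp_pos"],s["contact_force"])
v=f["color"].max(-1)
B=(f["depth"]>0)&(P[...,0]>375)&(P[...,0]<460)&(P[...,1]>275)&(P[...,1]<365)&(v<120)
q=P[B];print(np.histogram(q[:,2],np.arange(30,80,3)))
zt=np.percentile(q[:,2],90);t=B&(P[...,2]>zt-4)&(P[...,2]<zt+4)
q=P[t];vv,uu=np.nonzero(t);print(len(q),zt,cv2.minEnclosingCircle(q[:,:2].astype(np.float32)),q.mean(0),uu.mean(),vv.mean())
c=q.mean(0);r=R.from_rotvec(s["tool_rot"]).as_matrix();print(r.T@(c-s["tcp_pos"]))
cv2.imwrite("pics/w2.png",f["color"][...,::-1])
E
```

```text
7.4167 [354.38566303 303.90614648 199.90025109] [0.08872301 1.09369026 0.01793563]
(array([  2,   0,   5,   0,   0,  69, 834,   6,  17, 104,   1,   0,   0,
         0,   0,   0]), array([30, 33, 36, 39, 42, 45, 48, 51, 54, 57, 60, 63, 66, 69, 72, 75, 78]))
461 299.63958251142 ((375.2186279296875, 291.075927734375), 6.200314044952393) [375.32751679 289.96674956 298.83471112] 327.941431670282 371.0889370932755
[ 20.04614222  15.21307976 -98.93234958]
```

View pics/w2.png

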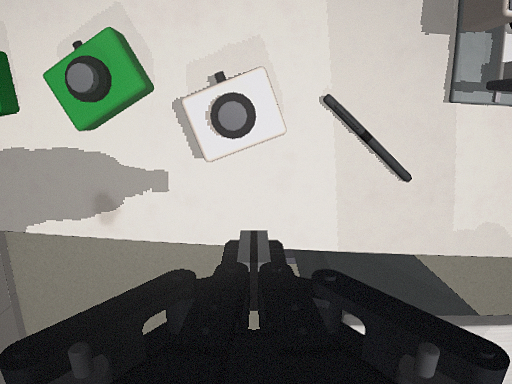

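The wrist view shows the white box with its grey button cap at about (233,115), the green look-alike to the left at (87,78), and the pen to the right. Next I measure the cap, leaving out the fingers.

```bash
python3 - <<'E'
from h import *
s,f=wrist();P=pts(f);print(s["time_s"],s["tcp_pos"])
t=(f["depth"]>0)&(P[...,2]>54)&(P[...,2]<75)&(P[...,0]>375)&(P[...,0]<460)&(P[...,1]>275)&(P[...,1]<365)
q=P[t];vv,uu=np.nonzero(t);c=q.mean(0)
print(len(q),np.percentile(q[:,2],[5,50,95]),cv2.minEnclosingCircle(q[:,:2].astype(np.float32)),c,uu.mean(),vv.mean())
r=R.from_rotvec(s["tool_rot"]).as_matrix();print(r.T@(c-s["tcp_pos"]))
E
```

```text
7.4667 [354.49750606 303.82235377 200.12742715]
718 [57.27343012 58.99506056 60.37622782] ((418.5734558105469, 325.79168701171875), 14.073992729187012) [418.58994233 325.66380313  58.92691208] 232.04874651810584 115.77298050139275
[ 65.2750259  -18.19084883 141.17626843]
```

The cap is 28 mm across with its top at z≈59, which fits the description. I move over it, then press.

Request:
step_arm --pt "0 0 0 0.01 -0.003 0.01 0" --pt "0 0 0 0.03 -0.008 0.03 0" --pt "0 0 0 0.05 -0.014 0.055 0" --pt "0 0 0 0.06 -0.017 0.08 0" --pt "0 0 0 0.065 -0.018 0.1 0" --pt "0 0 0 0.065 -0.018 0.115 0" --pt "0 0 0 0.065 -0.018 0.125 0" --pt "0 0 0 0.065 -0.018 0.13 0" --pt "0 0 0 0.065 -0.018 0.13 0"

```text
time_s: 8.27
tcp_pos: [418.1, 325.8, 69.4]
tool_rot: [3.139, 0.091, -0.002]
contact_force: [0.3, -0.5, -0.2]
opening: -0.3
gripper_force: 0.0
```

Request:
step_arm --pt "0 0 0 0 0 0.004 0" --pt "0 0 0 0 0 0.008 0" --pt "0 0 0 0 0 0.011 0" --pt "0 0 0 0 0 0.013 0" --pt "0 0 0 0 0 0.015 0" --pt "0 0 0 0 0 0.017 0" --pt "0 0 0 0 0 0.018 0" --pt "0 0 0 0 0 0.018 0"

```text
time_s: 8.93
tcp_pos: [418.4, 326.9, 53.1]
tool_rot: [-3.14, -0.092, -0.001]
contact_force: [-2.5, -0.3, 6.7]
opening: -0.2
gripper_force: 3.2
```

Request:
step_arm --pt "0 0 0 0 0 0.001 0" --pt "0 0 0 0 0 0.002 0" --pt "0 0 0 0 0 0.003 0" --pt "0 0 0 0 0 0.003 0"

```text
time_s: 9.27
tcp_pos: [418.6, 326.9, 52.7]
tool_rot: [-3.139, -0.093, -0.003]
contact_force: [-9.8, -5.1, 25.2]
opening: 0.4
gripper_force: 12.7
```

The button is fully down: 25 N with no further travel. Now I lift off.

Request:
step_arm --pt "0 0 0 0 0 -0.005 0" --pt "0 0 0 0 0 -0.015 0" --pt "0 0 0 0 0 -0.035 0" --pt "0 0 0 -0.01 0 -0.065 0" --pt "0 0 0 -0.03 0.005 -0.095 0" --pt "0 0 0 -0.05 0.01 -0.125 0" --pt "0 0 0 -0.06 0.015 -0.14 0" --pt "0 0 0 -0.065 0.018 -0.148 0" --pt "0 0 0 -0.065 0.018 -0.148 0" --pt "0 0 0 -0.065 0.018 -0.148 0"

```text
time_s: 10.1
tcp_pos: [354.3, 304.7, 196.6]
tool_rot: [3.14, 0.091, -0.001]
contact_force: [-0.5, -0.3, -0.1]
opening: -0.1
gripper_force: 0.0
```

```bash
python3 - <<'E'
from h import *
s,f=wrist();P=pts(f);print(s["time_s"],s["tcp_pos"],s["contact_force"])
t=(f["depth"]>0)&(P[...,2]>51)&(P[...,2]<75)&(P[...,0]>375)&(P[...,0]<460)&(P[...,1]>275)&(P[...,1]<365)
print("button z",np.median(P[t][:,2]))
g=vision.grab_frame("scene");import pickle
F=pickle.load(open("F.pkl","rb"))
a=np.hstack([cv2.resize(x["color"][175:260,160:360],(400,170),interpolation=cv2.INTER_CUBIC) for x in(F["scene"],g)])
b=cv2.resize(g["color"][185:240,250:320],(560,420),interpolation=cv2.INTER_CUBIC)
im=np.zeros((590,800,3),np.uint8);im[:170]=a;im[170:,:560]=b
cv2.imwrite("pics/end.png",im[...,::-1])
E
```

```text
10.1 [354.29546109 304.7260426  196.593049  ] [-0.51155945 -0.25875878 -0.13565414]
button z 58.981814726359914
```

View pics/end.png

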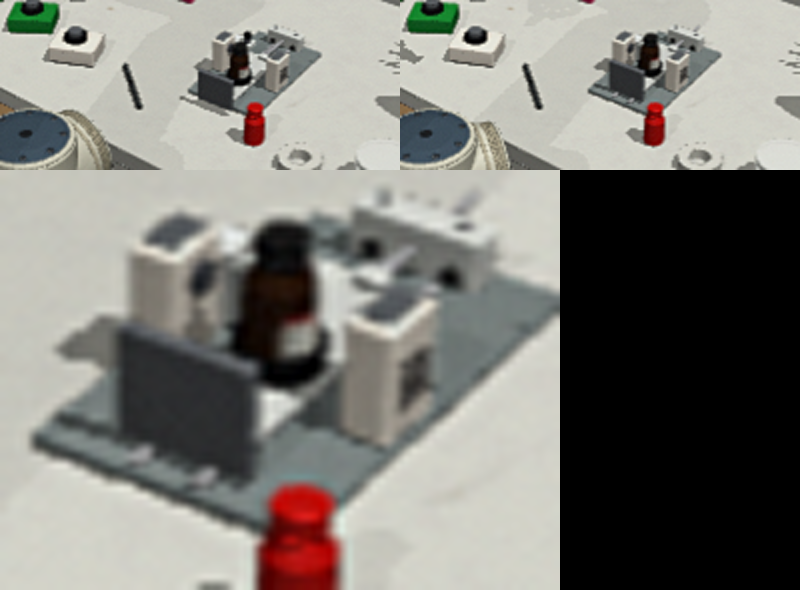

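The amber bottle stands upright between lamp and detector at (285,300) in the crop. The plate is latched part-way in, the button is back up at z≈59, and nothing else in the before/after crop has moved.

```bash
python3 -c "
from rig import hand_in
print(hand_in())"
```

```text
the job is handed in; nothing more can be done
None
```

I pushed the shuttle fully in and it sprang back and latched at about 35 mm; I then pressed the start button fully down, it came back up, and I handed the job in at about 10 s of robot time (no verdict was returned).

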